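Unfold the crank and clamp the module

ROBOT

A 6-joint arm with a two-finger parallel gripper is mounted at the origin on the work surface. World frame = base frame: x ahead of the robot, y to its left, z up, the work surface at z = 0. Lengths are in m, angles in degrees, forces in N, time in s.
With the tool pointing down it reaches from about 0.35 to 0.875 m from the base axis. Payload 4.2 kg.
Tool frame: the origin (TCP) lies midway between the tips of the shut fingers; the grasp point (between the pads) lies 19 mm behind it; z points along the fingers, y is the line along which they close (so a half turn about z gives the same grasp; the last joint's range is limited). The gripper opens to 87 mm and grips with 3 to 60 N. Pads are 19 mm wide; open, the fingers measure 117 mm over their backs; the gripper's body (75 mm by 190 mm) begins 51 mm behind the grasp point.
Start: joints at [14.817, 22.042, 0.453, 0, -68.411, -14.817], TCP at [0.625, 0, 0.184] pointing down, gripper open.
Joint ranges: [-179.83, 179.83], [-69.29, 118.12], [-61.27, 80.66], [-181.25, 117.63], [-171.15, -9.14], [-177.46, 177.46]. Speed limits (degrees/s): [159.86, 159.86, 180, 180, 180, 180].

INTERFACE

Orientations are given as a 3x3 rotation matrix whose columns are the frame's x, y, z axes.
In Python, from station import r, cams gives the robot as it stands.
- The arm moves only by the tool play_rows, never from a script. Its argument "commands" is text: rows parted by semicolons, each of 6 numbers parted by spaces: the shift along the world's x, y, z normalised to -1 to 1, where 1 is 30 mm, then the turn, a rotation vector about the world's x, y, z normalised to -1 to 1, where 1 is 0.15 rad. A call has 1 to 20 rows; each row shifts and turns the commanded pose from where the row before left it; what a row does not reach is not made up. A row lasts 1/10 s, in which the tool goes at most 50 mm and 8.59 degrees, less where a joint would pass 70% of its speed; a pose out of reach is approached as far as the arm can. A call with a number of a shift or a turn outside -1 to 1 is refused whole. A call with a gripper value outside its range is refused whole. "grip" is the finger opening in mm, from 0 to 87, set as the call begins (left out, the last holds). The fingers move at their own pace and stop on an object; the grip force is fixed at half the most. Time passes only in rows, so rows that do not move let the fingers close. It gives the time, the measured TCP pose, the force, the opening and the grip force at its end, in the units of the state.
- r.sense(): the state, without advancing time (a new reading comes with each control period).
- cams.capture(name): name is "scene" or "side" or "wrist"; returns (picture, depth): 480x640x3 uint8, blue, green, red; 480x640 float32, m along the optical axis (not along the pixel's ray), 0 where there is no reading.
- cams.camera_info(name): a dict with "mtx" (3x3 intrinsics, pixels), "R" (3x3) and "t" (3): a world point X has camera coordinates R X + t. Camera axes: x right, y down, z forward; pixel columns grow to the right and rows downward; lengths in m; the calibration is good to about 2 mm. A picture is of the moment at which its call begins: read the wrist's pose just before it. camera_info takes no time and is no camera call; for the wrist camera it gives the pose at the moment of the call.
- r.finish_job(): hands the job in; it is judged then, once.
The state is a dict: "time_s": time; "joints": joint angles; "joint_velocities": joint speeds; "effort": joint torques, N m; "tcp_pos": TCP position; "ee_rot": TCP orientation; "wrist_force": force on the tool from outside, world axes, zero at the start; "moment": the same for the moment, N m; "gripper_width": opening from 0.0 (shut) to 1.0 (fully open); "gripper_force": force on a finger pad.
Only numpy, scipy, OpenCV 4.12 (cv2) and the standard library are available. Lean on these libraries where they do the work, as an engineer would, in place of code of your own. Each camera call takes 0.05 s, during which the arm holds its last target. There are 200 camera calls.

TASK

Unfold the red crank handle fully until it stands upright against its stop, then crank clockwise (seen from above) so that the jaw pushes the circuit module against the yellow back stop and clamps it there with about 20 N: snug, never more than 40 N. Leave the handle standing up, let go, do not touch the module, and leave the other things on the bench alone.

Things in the scene. Friction and masses are not known exactly. Their poses are not given: they have to be found in the camera images.
- fixture: Clamping fixture fixed to the bench, may stand turned. Base 130 x 400 x 6 mm; origin at bench level under the crank's vertical axis. Blue gearbox 90 x 90 mm, 75 mm high, round that axis. The bed with two guide rails runs along the fixture's own +y; on it a blue jaw 88 mm wide, 45 mm high over the bench, with a sprung black rubber pad. Cranking clockwise from above drives the jaw to +y.
- crank_axis (a point): Point on the crank's vertical axis at the height of the handle's hinge, 115 mm above the bench. The steel crank arm (18 mm wide, 8 mm thick, top face 103 mm above the bench) turns about it on a 24 mm boss; 20 mm are free between gearbox and arm.
- handle_hinge (a point): Centre of the handle's hinge at the outer end of the crank arm, 75 mm from the crank axis, 115 mm above the bench; it goes round with the arm. The hinge pin is level and square to the arm. The hinge cheeks are 26 mm wide and reach 121 mm above the bench.
- handle_end (a point): Free end of the handle, on its axis, 92 mm from the hinge. A round red sleeve, 20 mm in diameter, covers it from 18 to 88 mm from the hinge and spins freely on its spindle. Folded, the handle lies level along the top of the arm, reaching over the crank axis and 17 mm past it; unfolded, it stands straight up from the hinge, its end 207 mm above the bench.
- handle (a joint): Hinge of the handle (rad): 0 folded flat on the arm, 1.571 fully unfolded and upright, at its stop. It starts 0 to 0.25. Stiff hinge: about 0.15 N m, it stays where it is left, and comes up hard against its stop when fully unfolded.
- crank (a joint): Turn of the crank arm (rad), clockwise seen from above; starts at 0 to 1, end of travel 6. Moves the jaw 20 mm per rad. Stiff (0.55 N m, about 7 N at the handle); stays where left. Clamping begins somewhere between 3.6 and 4.9, different each time; from there the clamping force grows by about 200 N per rad, and 20 N of it adds about 5 N to the force needed at the handle.
- module: Circuit module: green board in an aluminium tray, 90 (across the bed) x 100 (along the bed) x 20 mm, parts on top up to 32 mm. Origin under its centre, on the bed 12 mm above the bench. Lies loose between the guide rails, not yet against the stop.
- stop: Yellow back stop across the far end of the bed, 118 x 28 x 34 mm, locked in place; its setting along the bed differs by up to 12 mm either way from time to time. Origin at the lower edge of the face that the module comes to bear on.
- meter: Bystander: orange multimeter lying flat, 190 x 90 x 40 mm; origin at the centre of its underside.
- screwdriver: Bystander: screwdriver lying on the bench.
- flux: Bystander: white bottle with blue cap, 52 mm diameter, 110 mm high; origin at the centre of its underside.
- partsbin: Bystander: blue open parts bin, 110 x 150 x 55 mm; origin at the centre of its underside.
Things that resemble listed ones, but are neither listed nor needed, are in the scene too. There is more than one size of the module; the job needs the middle-sized.

How it is judged (in metres and radians):
On the way, in this order (a step that is already met when the one before it is completed fails the run):
1. the handle is unfolded upright (at least 1.45 rad) before the crank is wound (crank still under 2 rad) (value of joint handle above 1.45 rad and value of joint crank below 2 rad), for 0.2 s.
2. the crank has been wound on (past 3.2 rad) with the handle unfolded and the module bears on the back stop with at least 8 N (value of joint handle above 1.3 rad and value of joint crank above 3.2 rad and contact force between module and stop above 8 N), for 0.3 s.
At the end, for the whole second after the job is handed in: The module rests clamped against the yellow back stop with 8 to 40 N, the crank handle still stands unfolded (at least 1.35 rad) and the robot has let go (contact force between module and stop between 8 and 40 N and value of joint handle above 1.35 rad and value of joint crank above 3.2 rad and linear speed of module below 0.01 m/s); the robot touches nothing.
It fails at once if the module is squeezed against the stop with more than 40 N (contact force between module and stop above 40 N).
It fails at once if the crank is wound (past 2.2 rad) with the handle not unfolded (under 1.2 rad) (value of joint crank above 2.2 rad and value of joint handle below 1.2 rad).
It fails at once if the robot touches the module (contact force between module and the fingers above 0.5 N or contact force between module and the arm above 0.5 N).
It fails at once if a bystander is moved by more than 30 mm (distance of any of meter, screwdriver, flux, partsbin from where it was at the start of the episode above 0.03 m).
It also fails if it takes over 72 s, if anything falls off the work surface, if the arm or the gripper's body presses on something with over 40 N, if the wrist force passes 120 N, or if a joint passes its speed limit or range.

## Working session

There is one attempt and no reset: what is moved stays moved. The work goes in short steps, Python scripts to look and compute and a tool call to move; the robot and the scene stay as the last step left them, time stands still between calls to the robot, and variables do not carry over. Pictures are saved under pics/ and viewed, at most 10 in all, crops included, and the job is handed in when it is done.

Besides the shell and the picture viewer there is one more tool, called after "Request:" as name(argument=value, ...) on one line, values as JSON. play_rows: Moves the arm, as the interface text tells. Scaled input: -1 to 1 covers 30 mm each way for a shift and 0.15 rad each way for a turn. Its arguments: {"type":"object","properties":{"commands":{"type":"string"},"grip":{"type":"number"}},"required":["commands"]}

```bash
mkdir -p pics; ls; python3 - <<'E'
from station import r,cams
import cv2,numpy as np
for n in ("scene","side"):
    p,d=cams.capture(n); cv2.imwrite(f"pics/{n}0.png",p); np.save(f"pics/{n}0.npy",d)
    i=cams.camera_info(n); print(n,i["mtx"].round(1).tolist(),(-i["R"].T@i["t"]).round(3),i["R"].round(2).tolist())
s=r.sense();print(s["time_s"],s["wrist_force"])
E
```

```text
pics
scene [[441.1, 0.0, 317.5], [0.0, 441.1, 233.6], [0.0, 0.0, 1.0]] [0.872 0.551 0.733] [[-0.87, 0.49, 0.02], [0.34, 0.63, -0.7], [-0.36, -0.61, -0.71]]
side [[600.8, 0.0, 326.2], [0.0, 600.8, 242.5], [0.0, 0.0, 1.0]] [ 0.134 -0.615  0.981] [[0.84, -0.53, 0.01], [-0.39, -0.63, -0.67], [0.36, 0.56, -0.74]]
0.1 [0.52844799 0.29852455 0.42777018]
```

View pics/scene0.png

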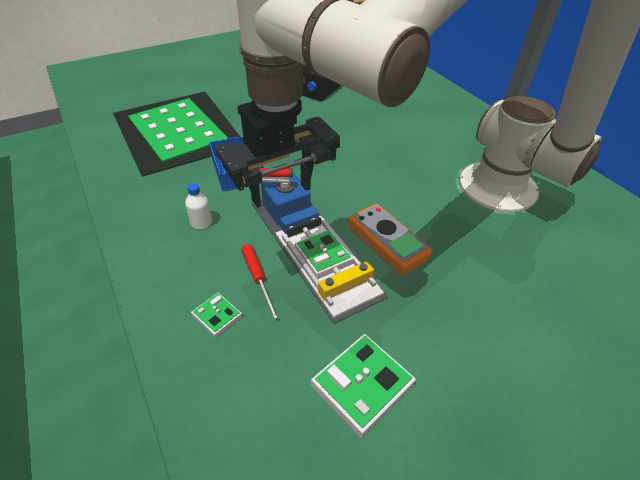

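View pics/side0.png

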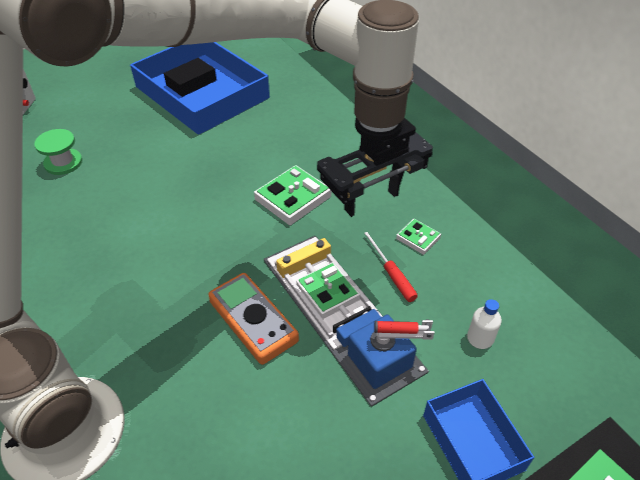

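The side picture shows the fixture: crank boss near (381,342), hinge near (430,328), red sleeve (377–417,327), yellow stop near (303,256). The meter lies to its left, with the screwdriver and the bottle (484,325) to its right.

```bash
cat > h.py <<'E'
import numpy as np
def pts(cams,n,d,uv):
    i=cams.camera_info(n);K,R,t=i["mtx"],i["R"],i["t"];uv=np.atleast_2d(uv)
    z=d[uv[:,1],uv[:,0]]
    c=np.c_[(uv[:,0]-K[0,2])/K[0,0]*z,(uv[:,1]-K[1,2])/K[1,1]*z,z]
    return (c-t)@R
def atz(cams,n,uv,h):
    i=cams.camera_info(n);K,R,t=i["mtx"],i["R"],i["t"];o=-R.T@t
    v=R.T@np.linalg.inv(K)@np.array([uv[0],uv[1],1.]);return o+v*(h-o[2])/v[2]
E
python3 - <<'E'
from station import r,cams
from h import *
import cv2
p=cv2.imread("pics/side0.png");d=np.load("pics/side0.npy")
b,g,rr=[p[...,k].astype(int) for k in range(3)]
def m(mask,x0,x1,y0,y1):
    v,u=np.nonzero(mask);k=(u>=x0)&(u<x1)&(v>=y0)&(v<y1);return pts(cams,"side",d,np.c_[u[k],v[k]])
red=(rr>130)&(g<70)&(b<70)
P=m(red,365,440,310,345);print("red",len(P),P.mean(0).round(3),P.min(0).round(3),P.max(0).round(3))
q=P[:,:2]-P[:,:2].mean(0);w,V=np.linalg.eigh(np.cov(P.T));print("axis",V[:,2].round(3),((P-P.mean(0))@V[:,2]).min(),((P-P.mean(0))@V[:,2]).max())
yel=(rr>150)&(g>110)&(b<60)
P=m(yel,265,345,230,280);T=P[abs(P[:,2]-.046)<.015];print("yel",len(P),P[:,2].max(),P.mean(0))
w,V=np.linalg.eigh(np.cov(T[:,:2].T));print(T.mean(0),V[:,1],np.degrees(np.arctan2(*V[::-1,1])))
blue=(b>110)&(rr<90)&(b-rr>50)
P=m(blue,325,420,305,390);T=P[abs(P[:,2]-.075)<.006];print("gear top",len(T),T.mean(0).round(4),T.min(0),T.max(0))
r4=cv2.minAreaRect(T[:,:2].astype(np.float32)*1000);print(r4)
for n,uv in dict(baseA=(373,403),baseB=(427,371),baseC=(266,262),baseD=(325,238)).items(): print(n,atz(cams,"side",uv,.006).round(3))
print("hinge",atz(cams,"side",(430,328),.115),"boss",pts(cams,"side",d,[[381,342]]))
print("bottle",pts(cams,"side",d,[[491,308]]))
cv2.imwrite("pics/c.png",cv2.resize(p[290:410,320:480],None,fx=5,fy=5,interpolation=cv2.INTER_CUBIC))
E
```

```text
red 186 [ 0.55  -0.197  0.124] [ 0.521 -0.217  0.115] [ 0.584 -0.171  0.13 ]
axis [-0.853  0.521  0.041] -0.03334996035851799 0.03369841074348045
yel 12 0.0475546623350823 [0.50828163 0.08351072 0.04499937]
[0.50828163 0.08351072 0.04499937] [-0.99818513  0.06022006] 176.54755599207655
gear top 1245 [ 0.5222 -0.1858  0.0756] [ 0.48981589 -0.22447398  0.06917084] [ 0.57870449 -0.13521343  0.08071321]
((534.0585327148438, -180.165283203125), (89.14761352539062, 88.18694305419922), 89.21063232421875)
baseA [ 0.476 -0.242  0.006]
baseB [ 0.597 -0.243  0.006]
baseC [0.472 0.144 0.006]
baseD [0.615 0.136 0.006]
hinge [ 0.60230856 -0.22133394  0.115     ] boss [[ 0.5266221  -0.18583267  0.0866848 ]]
bottle [[ 0.72437208 -0.24336194  0.10957855]]
```

View pics/c.png

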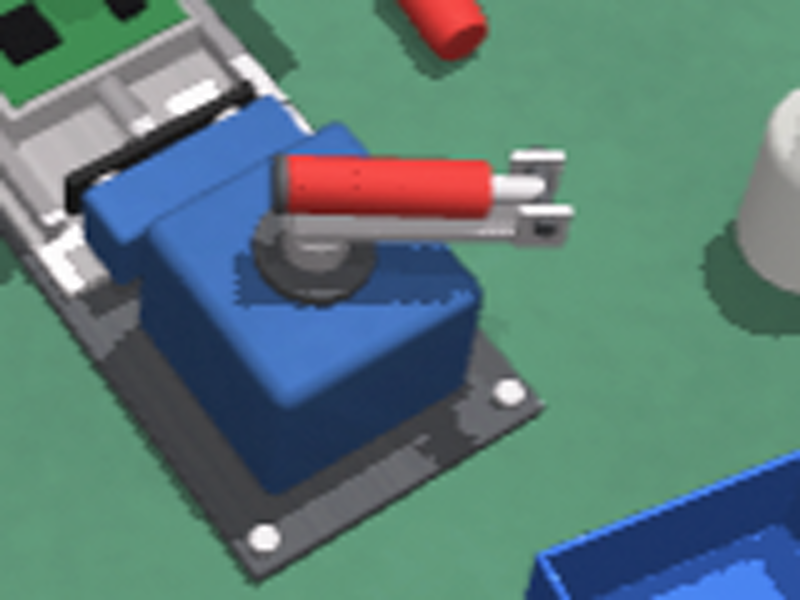

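The crank axis is at about (0.534, -0.180) and the fixture's yaw is near 0. The arm points to -31°, putting the hinge at about (0.599, -0.219), and the handle is nearly flat. These agree with the sizes given, so I'm moving above the sleeve with the closing line square to it.

Request:
play_rows(commands="-0.41 -0.87 0 0 0 -0.52;-0.41 -0.87 0 0 0 -0.52;-0.41 -0.87 0 0 0 -0.52;-0.41 -0.87 0 0 0 -0.52;-0.41 -0.87 0 0 0 -0.52;-0.41 -0.87 0 0 0 -0.52;-0.41 -0.87 0 0 0 -0.52;0 0 0 0 0 0;0 0 0 0 0 0", grip=60)

```text
time_s: 1.0
tcp_pos: [0.5385, -0.183, 0.1835]
ee_rot: [[-0.52, -0.854, -0.0], [-0.854, 0.52, 0.0], [-0.0, 0.0, -1.0]]
wrist_force: [-0.4, 0.3, 0.0]
gripper_width: 0.689
gripper_force: 0.0
```

```bash
python3 - <<'E'
from station import r,cams
from h import *
import cv2
s=r.sense();print(s["time_s"],s["tcp_pos"],s["ee_rot"],s["wrist_force"],s["gripper_width"])
p,d=cams.capture("wrist");cv2.imwrite("pics/w1.png",p);np.save("pics/w1.npy",d)
b,g,rr=[p[...,k].astype(int) for k in range(3)]
red=((rr>110)&(g<80)&(b<80)).astype(np.uint8)
n,l,st,c=cv2.connectedComponentsWithStats(red)
for k in range(1,n):
    if st[k,4]<300: continue
    v,u=np.nonzero(l==k);P=pts(cams,"wrist",d,np.c_[u,v]);P=P[d[v,u]>0]
    w,V=np.linalg.eigh(np.cov(P.T));q=(P-P.mean(0))@V[:,2]
    print(st[k],P.mean(0).round(4),V[:,2].round(3),q.min().round(3),q.max().round(3),P[:,2].max().round(4))
E
```

```text
1.0 [ 0.53854432 -0.18300377  0.18347071] [[-5.19779017e-01 -8.54300648e-01 -4.20275097e-04]
 [-8.54300751e-01  5.19778951e-01  2.63032312e-04]
 [-6.25852562e-06  4.95760008e-04 -9.99999877e-01]] [-0.37282267  0.32442541  0.04035463] 0.6894764570610619
[466 208  82  53 923] [ 0.3894 -0.0654  0.0196] [-0.995 -0.104  0.001] -0.042 0.041 0.0303
[ 244  231   98   28 2344] [ 0.5529 -0.1906  0.125 ] [-0.847  0.531  0.035] -0.034 0.035 0.1299
[245 330  25  19 308] [ 0.6562 -0.1015  0.0416] [-0.388 -0.37   0.844] -0.036 0.313 0.3056
[266 383  32  27 522] [ 0.6784 -0.0195  0.0227] [-0.073  0.989 -0.125] -0.024 0.035 0.0275
```

View pics/w1.png

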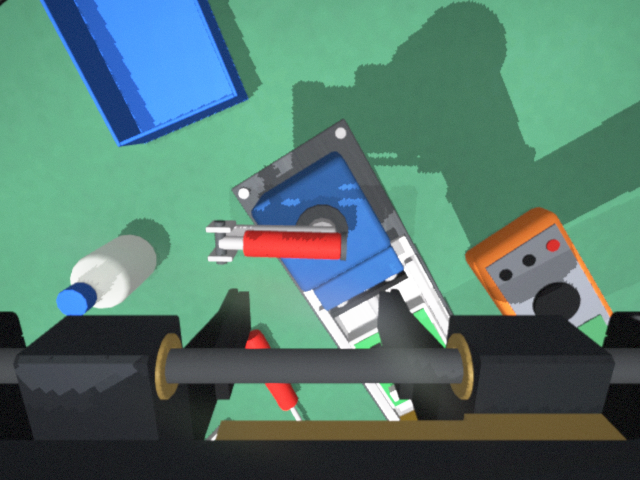

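The wrist picture shows the sleeve at (246–342, 245), hinge at left and boss at (322,222). The fingers close along the handle, so the tool needs a quarter turn before it goes down.

Request:
play_rows(commands="0 0 0 0 0 0.95;0 0 0 0 0 0.95;0 0 0 0 0 0.95;0 0 0 0 0 0.95;0 0 0 0 0 0.95;0 0 0 0 0 0.95;0 0 0 0 0 0.95;0 0 0 0 0 0.95;0 0 0 0 0 0.95;0 0.02 0 0 0 0.95;0 0.02 0 0 0 0.89;0 0 -0.5 0 0 0;0 0 -0.7 0 0 0;0 0 -0.7 0 0 0;0 0 -0.6 0 0 0;0 0 -0.3 0 0 0;0 0 0 0 0 0")

```text
time_s: 2.75
tcp_pos: [0.5384, -0.1806, 0.0983]
ee_rot: [[0.849, -0.529, -0.003], [-0.529, -0.849, 0.0], [-0.003, 0.001, -1.0]]
wrist_force: [0.5, -0.8, 0.1]
gripper_width: 0.688
gripper_force: 0.0
```

Request:
play_rows(commands="0 0 0 0 0 0;0 0 0 0 0 0;0 0 0 0 0 0;0 0 0 0 0 0;0 0 0 0 0 0;0 0 0 0 0 0", grip=5)

```text
time_s: 3.35
tcp_pos: [0.5389, -0.1815, 0.0999]
ee_rot: [[0.848, -0.53, 0.0], [-0.53, -0.848, -0.0], [0.0, -0.0, -1.0]]
wrist_force: [-0.8, -0.1, 0.2]
gripper_width: 0.232
gripper_force: 0.0
```

Request:
play_rows(commands="0 0 0 0 0 0;0 0 0 0 0 0;0 0 0 0 0 0;0.029 -0.018 0.322 0 0 0;0 0 0 0 0 0;0.089 -0.055 0.391 0 0 0;0 0 0 0 0 0;0.145 -0.091 0.367 0 0 0;0 0 0 0 0 0;0 0 0 0 0 0")

```text
time_s: 4.35
tcp_pos: [0.547, -0.1864, 0.1324]
ee_rot: [[0.848, -0.53, 0.001], [-0.53, -0.848, 0.0], [0.0, -0.0, -1.0]]
wrist_force: [-0.3, 0.1, -0.4]
gripper_width: 0.059
gripper_force: 0.0
```

```bash
python3 - <<'E'
from station import r,cams
import cv2
a,d=cams.capture("side");b,_=cams.capture("wrist")
a=cv2.resize(a[220:380,310:510],(500,400),interpolation=cv2.INTER_CUBIC);b=cv2.resize(b[100:400,170:470],(400,400))
b=cv2.resize(b,(300,300));b=cv2.copyMakeBorder(b,0,100,0,0,0)
cv2.imwrite("pics/k2.png",cv2.hconcat([a,b]))
E
```

```text
(no output)
```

View pics/k2.png

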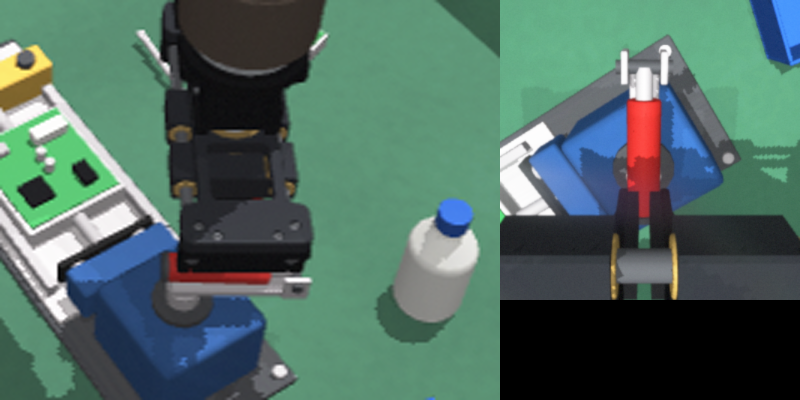

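The sleeve is still flat and the fingers have shut above it, so they had probably not closed before the lift. I'll go down again and check the grip before lifting.

Request:
play_rows(commands="0 0 0 0 0 0;0 0 0 0 0 0;0 0 0 0 0 0;0 0 0 0 0 0;-0.07 0.04 -0.36 0 0 0;-0.1 0.06 -0.38 0 0 0;-0.09 0.06 -0.37 0 0 0;0 0 -0.07 0 0 0;0 0 0 0 0 0;0 0 0 0 0 0", grip=50)

```text
time_s: 5.45
tcp_pos: [0.5394, -0.1817, 0.097]
ee_rot: [[0.848, -0.53, 0.001], [-0.53, -0.848, -0.0], [0.001, -0.0, -1.0]]
wrist_force: [0.1, 0.1, 0.5]
gripper_width: 0.574
gripper_force: 0.0
```

Request:
play_rows(commands="0 0 0 0 0 0;0 0 0 0 0 0;0 0 0 0 0 0;0 0 0 0 0 0;0 0 0 0 0 0;0 0 0 0 0 0;0 0 0 0 0 0;0 0 0 0 0 0;0 0 0 0 0 0;0 0 0 0 0 0", grip=0)

```text
time_s: 6.45
tcp_pos: [0.5389, -0.1816, 0.0967]
ee_rot: [[0.848, -0.53, -0.0], [-0.53, -0.848, 0.0], [-0.0, 0.0, -1.0]]
wrist_force: [-0.7, -0.8, -0.3]
gripper_width: 0.008
gripper_force: 0.0
```

```bash
python3 - <<'E'
from station import r,cams
from h import *
import cv2
a,d=cams.capture("side");b,db=cams.capture("wrist")
B,g,rr=[b[...,k].astype(int) for k in range(3)]
red=((rr>110)&(g<80)&(B<80)).astype(np.uint8)
n,l,st,c=cv2.connectedComponentsWithStats(red)
for k in range(1,n):
    if st[k,4]<300: continue
    v,u=np.nonzero((l==k)&(db>0));P=pts(cams,"wrist",db,np.c_[u,v])
    w,V=np.linalg.eigh(np.cov(P.T));print(st[k],P.mean(0).round(4),V[:,2].round(3),np.percentile((P-P.mean(0))@V[:,2],[1,99]).round(3),np.percentile(P[:,2],[2,50,98]).round(4))
a=cv2.resize(a[220:380,310:510],(500,400),interpolation=cv2.INTER_CUBIC);b=cv2.resize(b[100:400,170:470],(300,300))
b=cv2.copyMakeBorder(b,0,100,0,0,0)
cv2.imwrite("pics/k3.png",cv2.hconcat([a,b]))
E
```

```text
[   0  130  128   85 4653] [ 0.6759 -0.0546  0.023 ] [-0.107 -0.994  0.   ] [-0.051  0.045] [0.0147 0.0238 0.0266]
[ 293  194   42   99 3592] [ 0.5646 -0.1958  0.1245] [-0.842  0.536  0.058] [-0.022  0.023] [0.1184 0.1251 0.1279]
```

View pics/k3.png

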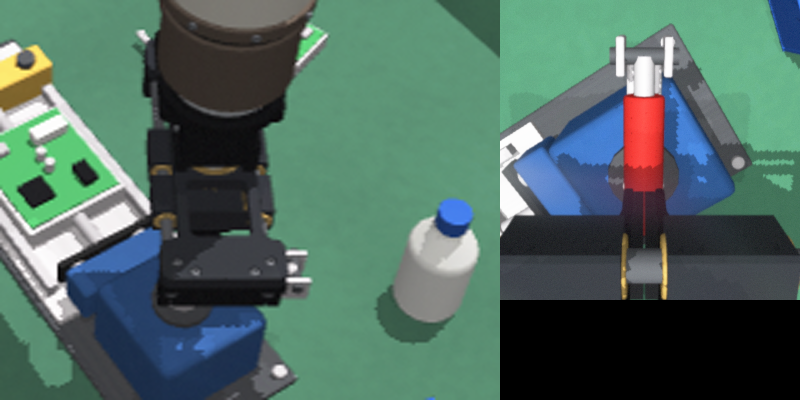

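The picture doesn't settle it: the fingers look shut where the sleeve is. Next I'll compare finger-tip depth with sleeve depth.

```bash
python3 - <<'E'
from station import r,cams
from h import *
import cv2
s=r.sense();print(s["time_s"],s["tcp_pos"],s["gripper_width"],s["joints"])
b,db=cams.capture("wrist")
i=cams.camera_info("wrist");print("cam",(-i["R"].T@i["t"]).round(3))
for v in range(190,480,12):
    uv=np.array([[x,v] for x in (300,309,315,321,330)]);P=pts(cams,"wrist",db,uv)
    print(v,[(tuple((p*1000).round().astype(int).tolist()),tuple(b[q[1],q[0]].tolist())) for p,q in zip(P,uv)][1:4])
E
```

```text
6.55 [ 0.53896513 -0.18159044  0.09674528] 0.0036087232855879134 [-2.30059714e+00  2.10628875e+01 -1.45729396e+01  1.80272014e-03
 -5.43668042e+01  6.03129022e+01]
cam [ 0.612 -0.225  0.298]
190 [((587, -207, 121), (249, 248, 249)), ((585, -210, 120), (253, 253, 253)), ((584, -212, 120), (213, 213, 214))]
202 [((583, -205, 126), (72, 78, 254)), ((582, -207, 126), (78, 82, 254)), ((580, -209, 125), (67, 71, 252))]
214 [((578, -202, 125), (69, 76, 254)), ((577, -204, 125), (70, 76, 253)), ((575, -207, 126), (62, 69, 252))]
226 [((573, -199, 126), (73, 82, 254)), ((572, -201, 127), (75, 82, 254)), ((571, -204, 126), (61, 66, 251))]
238 [((568, -196, 125), (64, 72, 252)), ((567, -198, 126), (67, 73, 252)), ((566, -201, 126), (55, 60, 245))]
250 [((563, -193, 126), (66, 72, 252)), ((562, -195, 127), (64, 69, 251)), ((561, -198, 126), (58, 63, 245))]
262 [((558, -189, 125), (67, 72, 252)), ((557, -192, 126), (62, 65, 250)), ((556, -195, 127), (53, 58, 243))]
274 [((554, -186, 127), (47, 45, 180)), ((552, -189, 128), (44, 44, 179)), ((550, -191, 126), (42, 41, 171))]
286 [((548, -183, 127),
[... 1116 characters left out ...]
94, -91, 1), (86, 112, 62)), ((390, -95, -1), (91, 115, 68))]
418 [((385, -79, 0), (86, 113, 64)), ((382, -83, 0), (85, 113, 64)), ((379, -88, 0), (85, 111, 63))]
430 [((560, -192, 234), (48, 88, 106)), ((560, -194, 234), (48, 87, 103)), ((559, -194, 234), (52, 88, 105))]
442 [((562, -193, 239), (35, 32, 33)), ((562, -195, 239), (34, 33, 30)), ((560, -195, 238), (35, 33, 31))]
454 [((562, -194, 242), (42, 42, 40)), ((562, -194, 242), (39, 36, 34)), ((561, -195, 242), (38, 34, 29))]
466 [((562, -193, 244), (38, 34, 34)), ((562, -194, 244), (35, 30, 30)), ((560, -195, 244), (36, 30, 27))]
478 [((562, -194, 247), (33, 27, 27)), ((562, -195, 247), (41, 38, 35)), ((561, -195, 247), (38, 38, 37))]
```

The fingers are shut right where the sleeve is, with no force shown. I'll try a small lift.

Request:
play_rows(commands="0 0 0.3 0 0 0;0 0 0 0 0 0;0 0 0 0 0 0")

```text
time_s: 6.9
tcp_pos: [0.5393, -0.1816, 0.1063]
ee_rot: [[0.848, -0.53, 0.001], [-0.53, -0.848, -0.0], [0.001, -0.001, -1.0]]
wrist_force: [-0.7, 1.3, 0.2]
gripper_width: 0.002
gripper_force: 0.0
```

```bash
python3 - <<'E'
from station import r,cams
from h import *
import cv2
s=r.sense();print(s["tcp_pos"],s["wrist_force"],s["moment"],s["gripper_width"],s["gripper_force"])
b,db=cams.capture("wrist");cv2.imwrite("pics/w4.png",b[150:480,150:490])
P=pts(cams,"wrist",db,np.array([[315,202],[315,226],[315,250],[315,262]]));print(P.round(4))
E
```

```text
[ 0.53932478 -0.18157736  0.10631152] [-0.67856099  1.32674539  0.20920028] [-0.04168503  0.12889161 -0.01075652] 0.0023566573514665623 0.0
[[ 0.5798 -0.2062  0.125 ]
 [ 0.5697 -0.1999  0.1252]
 [ 0.5597 -0.1936  0.1268]
 [ 0.554  -0.1901  0.126 ]]
```

View pics/w4.png

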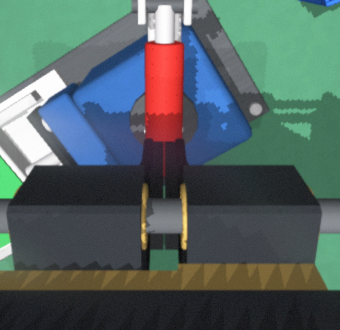

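The fingers pass through the place where the sleeve appears, with no force. I'll try a grip further along it, at mid-sleeve.

Request:
play_rows(commands="0 0 0 0 0 0;0 0 0 0 0 0;0 0 0 0 0 0;0 0 0 0 0 0;0 0 0 0 0 0;0.35 -0.22 0 0 0 0;0.35 -0.2 -0.15 0 0 0;0 0 0 0 0 0", grip=45)

```text
time_s: 7.75
tcp_pos: [0.5613, -0.195, 0.1002]
ee_rot: [[0.848, -0.53, -0.0], [-0.53, -0.848, -0.0], [-0.0, 0.0, -1.0]]
wrist_force: [-0.5, 0.4, -0.1]
gripper_width: 0.51
gripper_force: 0.0
```

Request:
play_rows(commands="0 0 0 0 0 0;0 0 0 0 0 0;0 0 0 0 0 0;0 0 0 0 0 0;0 0 0 0 0 0;0 0 0 0 0 0;0 0 0 0 0 0", grip=8)

```text
time_s: 8.45
tcp_pos: [0.5599, -0.1941, 0.1013]
ee_rot: [[0.848, -0.53, 0.0], [-0.53, -0.848, -0.0], [0.0, -0.0, -1.0]]
wrist_force: [0.1, 0.2, 0.0]
gripper_width: 0.104
gripper_force: 0.0
```

Request:
play_rows(commands="0 0 0.6 0 0 0;0 0 0.6 0 0 0;0 0 0 0 0 0;0 0 0 0 0 0;0 0 -0.2 0 0 0;0 0 -0.1 0 0 0;0 0 -0.1 0 0 0;0 0 -0.1 0 0 0;0 0 0 0 0 0", grip=0)

```text
time_s: 9.35
tcp_pos: [0.5595, -0.1941, 0.1213]
ee_rot: [[0.848, -0.53, -0.002], [-0.53, -0.848, 0.0], [-0.002, 0.001, -1.0]]
wrist_force: [-0.9, -0.5, 0.4]
gripper_width: 0.005
gripper_force: 0.0
```

```bash
python3 - <<'E'
from station import r,cams
from h import *
import cv2
s=r.sense();print(s["tcp_pos"],s["wrist_force"],s["gripper_width"])
for n in ("side","wrist"):
    b,d=cams.capture(n);cv2.imwrite(f"pics/{n}5.png",b)
    B,g,rr=[b[...,k].astype(int) for k in range(3)]
    red=((rr>110)&(g<90)&(B<90)).astype(np.uint8)
    k_,l,st,c=cv2.connectedComponentsWithStats(red)
    for k in range(1,k_):
        if st[k,4]<60: continue
        v,u=np.nonzero((l==k)&(d>0));P=pts(cams,n,d,np.c_[u,v]);w,V=np.linalg.eigh(np.cov(P.T));print(n,st[k],P.mean(0).round(4),V[:,2].round(3))
E
```

```text
[ 0.55948622 -0.1941208   0.12131611] [-0.86206886 -0.53753834  0.42894053] 0.004826445289594122
side [209 296  90  68 642] [ 0.3667 -0.0307  0.0246] [-0.449  0.894 -0.018]
side [378 321  13  11 124] [ 0.5312 -0.1812  0.1261] [-0.866  0.5   -0.01 ]
wrist [  29  161  118   75 3616] [ 0.6767 -0.0558  0.0233] [-0.108 -0.994  0.001]
wrist [ 297  228   35   65 2031] [ 0.5706 -0.1994  0.1249] [-0.828  0.556  0.075]
```

View pics/wrist5.png

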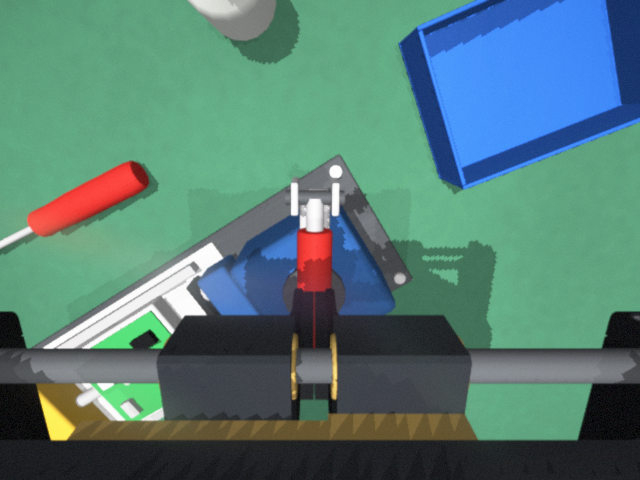

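Both the side and wrist cameras put the sleeve here, yet there is no contact force. I'll probe from the side, counter-clockwise of the handle, with shut fingers.

Request:
play_rows(commands="0 0 0.67 0 0 0;0.56 0.43 0 0 0 0;0.56 0.43 0 0 0 0;0 0 -0.57 0 0 0;0 0 -0.57 0 0 0;0 0 0 0 0 0;-0.12 -0.18 0 0 0 0;-0.12 -0.18 0 0 0 0;-0.12 -0.18 0 0 0 0;-0.12 -0.18 0 0 0 0;0 0 0 0 0 0")

```text
time_s: 10.55
tcp_pos: [0.5787, -0.1909, 0.1087]
ee_rot: [[0.847, -0.531, 0.001], [-0.531, -0.847, -0.0], [0.001, -0.0, -1.0]]
wrist_force: [0.4, -0.5, 0.4]
gripper_width: 0.005
gripper_force: 0.0
```

Request:
play_rows(commands="-0.12 -0.18 0 0 0 0;-0.12 -0.18 0 0 0 0;0 0 0 0 0 0")

```text
time_s: 10.85
tcp_pos: [0.5714, -0.2014, 0.1081]
ee_rot: [[0.848, -0.53, -0.0], [-0.53, -0.848, 0.0], [-0.0, 0.0, -1.0]]
wrist_force: [0.1, 0.7, 0.3]
gripper_width: 0.008
gripper_force: 0.0
```

Request:
play_rows(commands="0 0 -0.1 0 0 0;0 0 -0.1 0 0 0;0 0 -0.05 0 0 0;0 0 0 0 0 0")

```text
time_s: 11.25
tcp_pos: [0.5718, -0.2006, 0.1001]
ee_rot: [[0.848, -0.53, -0.001], [-0.53, -0.848, 0.0], [-0.001, 0.0, -1.0]]
wrist_force: [-0.9, 0.9, -0.6]
gripper_width: 0.006
gripper_force: 0.0
```

```bash
python3 - <<'E'
from station import r,cams
from h import *
import cv2
s=r.sense();print(s["tcp_pos"],s["wrist_force"],s["effort"])
for n in ("side","wrist","scene"):
    b,d=cams.capture(n);cv2.imwrite(f"pics/{n}6.png",b)
    B,g,rr=[b[...,k].astype(int) for k in range(3)]
    red=((rr>110)&(g<90)&(B<90)).astype(np.uint8)
    k_,l,st,c=cv2.connectedComponentsWithStats(red)
    for k in range(1,k_):
        if st[k,4]<30: continue
        v,u=np.nonzero((l==k)&(d>0));P=pts(cams,n,d,np.c_[u,v]);w,V=np.linalg.eigh(np.cov(P.T));print(n,st[k],P.mean(0).round(4),V[:,2].round(3))
E
```

```text
[ 0.57179078 -0.20058194  0.10010354] [-0.91497809  0.89278106 -0.56199531] [-1.75714272e-02 -3.91188025e+01  1.69564623e+01  3.73383455e+00
  9.86121618e-02 -4.67082953e-05]
side [384 261  11  15 101] [ 0.674  -0.0194  0.0284] [-0.409 -0.503  0.762]
side [209 296  90  68 634] [ 0.366  -0.0311  0.0244] [-0.447  0.894 -0.018]
side [378 321  22  11 214] [ 0.5374 -0.1855  0.1262] [-0.845  0.535  0.01 ]
side [257 338   8   6  31] [ 0.3609 -0.0442  0.0415] [ 0.037 -0.936  0.349]
wrist [  14  183  125   78 3923] [ 0.6768 -0.0558  0.023 ] [-0.103 -0.995  0.002]
wrist [298 263  37  29 844] [ 0.5803 -0.2056  0.1235] [-0.514 -0.858 -0.008]
scene [259 168  31   8 208] [ 0.557  -0.1856  0.1251] [-0.835  0.549  0.042]
scene [349 213  83  62 609] [0.4092 0.0609 0.0219] [-0.295  0.954 -0.05 ]
scene [242 244  23  39 434] [ 0.6806 -0.0447  0.0233] [-0.109 -0.993  0.04 ]
```

Request:
play_rows(commands="0 0 -0.1 0 0 0;0 0 0 0 0 0")

```text
time_s: 11.6
tcp_pos: [0.5716, -0.2007, 0.0972]
ee_rot: [[0.848, -0.53, -0.001], [-0.53, -0.848, 0.0], [-0.001, 0.0, -1.0]]
wrist_force: [1.0, -0.4, 0.4]
gripper_width: 0.003
gripper_force: 0.0
```

Request:
play_rows(commands="0 0 -0.1 0 0 0;0 0 -0.1 0 0 0;0 0 0 0 0 0")

```text
time_s: 11.9
tcp_pos: [0.5715, -0.2007, 0.0909]
ee_rot: [[0.848, -0.53, -0.001], [-0.53, -0.848, 0.0], [-0.001, 0.0, -1.0]]
wrist_force: [-0.4, -0.6, -0.2]
gripper_width: 0.008
gripper_force: 0.0
```

The tip is now below the arm's top face and still shows no force. I'll look from both fixed cameras.

```bash
python3 - <<'E'
from station import r,cams
import cv2
a,_=cams.capture("side");b,_=cams.capture("scene")
i=cams.camera_info("side");s=r.sense()
for n,im in(("side",a),("scene",b)):
    i=cams.camera_info(n);c=i["R"]@s["tcp_pos"]+i["t"];q=i["mtx"]@c/c[2];print(n,q[:2])
a=cv2.resize(a[240:400,320:480],(400,400),interpolation=cv2.INTER_CUBIC);b=cv2.resize(b[110:240,210:340],(400,400),interpolation=cv2.INTER_CUBIC)
cv2.imwrite("pics/k7.png",cv2.hconcat([a,b]))
E
```

```text
side [407.20291545 334.97550081]
scene [266.17935796 181.18151121]
```

View pics/k7.png

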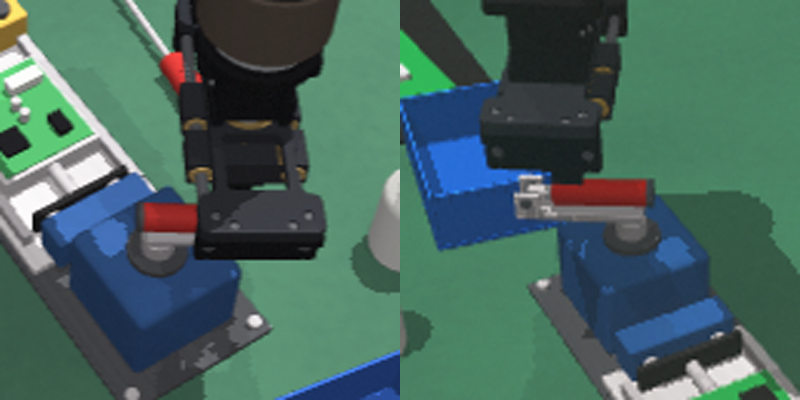

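In the scene view (right) the finger goes straight into the sleeve, so the contact really is missing. I'll touch the fixed gearbox top (75 mm) gently to see whether the fingers meet anything at all.

Request:
play_rows(commands="0 0 -0.2 0 0 0;0 0 -0.2 0 0 0;0 0 -0.05 0 0 0;0 0 0 0 0 0")

```text
time_s: 12.4
tcp_pos: [0.5727, -0.2014, 0.0855]
ee_rot: [[0.85, -0.527, 0.003], [-0.527, -0.85, -0.003], [0.004, 0.001, -1.0]]
wrist_force: [-11.0, 6.1, 30.5]
gripper_width: 0.003
gripper_force: 15.2
```

Request:
play_rows(commands="0 0 -0.07 0 0 0;0 0 -0.03 0 0 0;0 0 -0.03 0 0 0;0 0 0 0 0 0")

```text
time_s: 12.8
tcp_pos: [0.5729, -0.2015, 0.085]
ee_rot: [[0.85, -0.527, 0.005], [-0.527, -0.85, -0.004], [0.006, 0.001, -1.0]]
wrist_force: [-15.3, 8.6, 44.4]
gripper_width: 0.005
gripper_force: 22.3
```

Contact came at a reported z of 0.0866. The sleeve top is at 0.125, and earlier wrist depth saw the finger only above 0.135 m with the TCP at 0.097. So the real finger tips sit about 38 mm above the reported TCP, and every grasp must go 38 mm lower. I'll back off, open, move over and go down to z = 0.062.

Request:
play_rows(commands="0 0 0.9 0 0 0;-0.55 0.32 0.5 0 0 0;-0.55 0.32 0 0 0 0;0 0 0 0 0 0;0 0 0 0 0 0;0 0 0 0 0 0", grip=48)

```text
time_s: 13.4
tcp_pos: [0.5394, -0.1818, 0.1158]
ee_rot: [[0.848, -0.53, -0.0], [-0.53, -0.848, -0.0], [-0.0, 0.0, -1.0]]
wrist_force: [0.8, 0.6, 0.1]
gripper_width: 0.468
gripper_force: 0.0
```

Request:
play_rows(commands="0 0.03 -0.3 0 0 0;0 0 -0.5 0 0 0;0 0 -0.5 0 0 0;0 0 -0.3 0 0 0;0 0 -0.18 0 0 0;0 0 0 0 0 0")

```text
time_s: 14.0
tcp_pos: [0.5386, -0.1807, 0.0617]
ee_rot: [[0.848, -0.53, -0.002], [-0.53, -0.848, 0.0], [-0.002, 0.001, -1.0]]
wrist_force: [-0.6, 0.6, 0.8]
gripper_width: 0.552
gripper_force: 0.0
```

Request:
play_rows(commands="0 0 0 0 0 0;0 0 0 0 0 0;0 0 0 0 0 0;0 0 0 0 0 0;0 0 0 0 0 0;0 0 0 0 0 0;0 0 0 0 0 0;0 0 0 0 0 0", grip=5)

```text
time_s: 14.8
tcp_pos: [0.5389, -0.181, 0.0631]
ee_rot: [[0.848, -0.53, 0.0], [-0.53, -0.848, -0.0], [0.0, 0.0, -1.0]]
wrist_force: [-1.0, -2.2, 2.1]
gripper_width: 0.221
gripper_force: 30.0
```

The sleeve is gripped: 19 mm opening, 30 N. Lifting along the arc.

Request:
play_rows(commands="0.029 -0.018 0.322 0 0 0;0 0 0 0 0 0;0.089 -0.055 0.391 0 0 0;0 0 0 0 0 0;0.145 -0.091 0.367 0 0 0;0 0 0 0 0 0")

```text
time_s: 15.4
tcp_pos: [0.5459, -0.1855, 0.0962]
ee_rot: [[0.848, -0.53, -0.003], [-0.53, -0.848, 0.0], [-0.002, 0.001, -1.0]]
wrist_force: [-6.1, 1.7, 0.6]
gripper_width: 0.223
gripper_force: 30.0
```

Request:
play_rows(commands="0.197 -0.123 0.332 0 0 0;0 0 0 0 0 0;0.243 -0.152 0.286 0 0 0;0 0 0 0 0 0;0.281 -0.176 0.232 0 0 0;0 0 0 0 0 0")

```text
time_s: 16.0
tcp_pos: [0.568, -0.1994, 0.1218]
ee_rot: [[0.848, -0.53, -0.002], [-0.53, -0.848, -0.0], [-0.001, 0.001, -1.0]]
wrist_force: [-5.4, 0.9, 2.4]
gripper_width: 0.217
gripper_force: 30.0
```

Request:
play_rows(commands="0.311 -0.194 0.171 0 0 0;0 0 0 0 0 0;0.332 -0.207 0.105 0 0 0;0 0 0 0 0 0;0.342 -0.214 0.035 0 0 0;0 0 0 0 0 0;0 0 0 0 0 0")

```text
time_s: 16.7
tcp_pos: [0.5999, -0.2192, 0.1322]
ee_rot: [[0.848, -0.529, 0.005], [-0.529, -0.849, -0.003], [0.006, -0.0, -1.0]]
wrist_force: [-2.5, -4.5, 5.1]
gripper_width: 0.153
gripper_force: 26.6
```

```bash
python3 - <<'E'
from station import r,cams
from h import *
import cv2
s=r.sense();print(s["wrist_force"],s["moment"],s["gripper_width"])
for n in ("side","wrist","scene"):
    b,d=cams.capture(n);cv2.imwrite(f"pics/{n}8.png",b)
    B,g,rr=[b[...,k].astype(int) for k in range(3)]
    red=((rr>110)&(g<90)&(B<90)).astype(np.uint8)
    k_,l,st,c=cv2.connectedComponentsWithStats(red)
    for k in range(1,k_):
        if st[k,4]<30: continue
        v,u=np.nonzero((l==k)&(d>0));P=pts(cams,n,d,np.c_[u,v]);P=P[P[:,2]>.1]
        if len(P)<20: continue
        w,V=np.linalg.eigh(np.cov(P.T));print(n,st[k],P.mean(0).round(4),V[:,2].round(3),np.percentile(P,[2,98],axis=0).round(3).tolist())
E
```

```text
[-2.46053753 -4.52187172  5.05930778] [-1.23733308  0.78918092  0.0646748 ] 0.15285423433925624
wrist [ 299  275   33   73 1995] [ 0.5979 -0.2166  0.1655] [-0.148  0.103  0.984] [[0.591, -0.224, 0.137], [0.604, -0.209, 0.19]]
```

The handle is nearly up (about 1.39 rad), but it has slid to the pads' inner edge (opening 13 mm). I'll let go, go inside, shut the fingers and push it outward to its stop.

Request:
play_rows(commands="0 0 0 0 0 0;0 0 0 0 0 0;0 0 0 0 0 0;0 0 0 0 0 0;-0.68 0.424 0 0 0 0;-0.68 0.424 -0.3 0 0 0;0 0 0 0 0 0;0 0 0 0 0 0", grip=45)

```text
time_s: 17.65
tcp_pos: [0.5575, -0.1917, 0.1211]
ee_rot: [[0.849, -0.529, 0.001], [-0.529, -0.849, -0.0], [0.0, -0.0, -1.0]]
wrist_force: [-0.2, 0.1, 0.7]
gripper_width: 0.516
gripper_force: 0.0
```

Request:
play_rows(commands="0 0 0 0 0 0;0 0 0 0 0 0;0 0 0 0 0 0;0 0 0 0 0 0;0 0 0 0 0 0;0.2 -0.125 0 0 0 0;0.2 -0.125 0 0 0 0;0.14 -0.09 0 0 0 0;0 0 0 0 0 0", grip=0)

```text
time_s: 18.55
tcp_pos: [0.574, -0.2029, 0.1208]
ee_rot: [[0.848, -0.53, -0.0], [-0.53, -0.848, -0.0], [-0.0, 0.0, -1.0]]
wrist_force: [-0.2, -1.0, -0.8]
gripper_width: 0.005
gripper_force: 0.2
```

Request:
play_rows(commands="0.11 -0.07 0 0 0 0;0.11 -0.07 0 0 0 0;0 0 0 0 0 0")

```text
time_s: 18.85
tcp_pos: [0.5805, -0.2069, 0.1211]
ee_rot: [[0.848, -0.53, 0.0], [-0.53, -0.848, -0.0], [0.0, 0.0, -1.0]]
wrist_force: [-1.8, 0.1, 0.0]
gripper_width: 0.003
gripper_force: 0.4
```

Request:
play_rows(commands="0.06 -0.04 0 0 0 0;0.06 -0.04 0 0 0 0;0 0 0 0 0 0")

```text
time_s: 19.15
tcp_pos: [0.5809, -0.2076, 0.1209]
ee_rot: [[0.848, -0.53, -0.006], [-0.53, -0.848, 0.002], [-0.006, 0.001, -1.0]]
wrist_force: [-7.6, 5.3, 5.3]
gripper_width: 0.005
gripper_force: 4.8
```

The handle is at its stop: 9 N against the push, with its axis at (0.597, -0.218), right over the hinge. I'll back off and open, and meanwhile measure the remaining jaw travel from the first side picture.

Request:
play_rows(commands="-0.3 0.19 0 0 0 0;0 0 -0.15 0 0 0;0 0 0 0 0 0;0 0 0 0 0 0;0 0 0 0 0 0;0 0 0 0 0 0", grip=45)

```text
time_s: 19.75
tcp_pos: [0.575, -0.2034, 0.1166]
ee_rot: [[0.848, -0.53, 0.0], [-0.53, -0.848, -0.0], [0.0, -0.0, -1.0]]
wrist_force: [-0.0, 0.8, 0.3]
gripper_width: 0.458
gripper_force: 0.0
```

```bash
python3 - <<'E'
from station import cams
from h import *
import cv2
p=cv2.imread("pics/side0.png");d=np.load("pics/side0.npy")
v,u=np.mgrid[225:350,262:400];uv=np.c_[u.ravel(),v.ravel()];P=pts(cams,"side",d,uv);c=p[uv[:,1],uv[:,0]].astype(int)
yel=(c[:,2]>120)&(c[:,1]>80)&(c[:,0]<90)&(c[:,2]-c[:,0]>70)
Y=P[yel&(P[:,2]>.012)];print("yellow",len(Y),np.percentile(Y,[1,5,50,95,99],axis=0).round(4).tolist())
for lo,hi in((.015,.028),(.028,.04),(.04,.055)):
    q=Y[(Y[:,2]>lo)&(Y[:,2]<hi)];print(lo,len(q),np.percentile(q[:,1],[3,25,50,75,97]).round(4))
gr=(c[:,1]>130)&(c[:,2]<90)&(c[:,0]<110)&(P[:,2]>.02)&(P[:,2]<.045)&(abs(P[:,0]-.54)<.05);G=P[gr];print("board y,x",np.percentile(G,[1,50,99],axis=0).round(4).tolist())
bk=(c.max(1)<45)&(abs(P[:,0]-.535)<.05)&(P[:,1]<-.05)&(P[:,1]>-.14)&(P[:,2]>.025);print("pad",bk.sum(),np.percentile(P[bk],[5,50,95],axis=0).round(4).tolist())
# white tray top (z~0.032)
w=(c.min(1)>140)&(abs(P[:,0]-.54)<.042)&(abs(P[:,2]-.032)<.005);print("tray",w.sum(),np.percentile(P[w][:,1],[2,50,98]).round(4))
E
```

```text
yellow 755 [[0.3667, -0.0681, 0.0184], [0.3797, -0.0654, 0.0214], [0.4895, 0.0791, 0.0357], [0.5796, 0.0892, 0.0471], [0.5903, 0.0988, 0.0494]]
0.015 115 [-0.0095  0.0795  0.0806  0.0815  0.0935]
0.028 469 [-0.0671 -0.0609  0.0056  0.0799  0.0855]
0.04 169 [0.0768 0.0792 0.0806 0.0822 0.0982]
board y,x [[0.4953, -0.0433, 0.0312], [0.5245, -0.0306, 0.0352], [0.5745, 0.0289, 0.0392]]
pad 61 [[0.4923, -0.0904, 0.0289], [0.5258, -0.0887, 0.0357], [0.5702, -0.0866, 0.0399]]
tray 268 [-0.0889 -0.0434  0.0754]
```

The stop face is at y≈0.080 and the pad face at y≈-0.087. With the 100 mm module, about 66 mm of travel remain, so clamping should start around 3.3 rad from here. Gripping the upright sleeve now.

Request:
play_rows(commands="0.36 -0.235 0 0 0 0;0.36 -0.235 0 0 0 0;0 0 0 0 0 0;0 0 0 0 0 0")

```text
time_s: 20.15
tcp_pos: [0.5959, -0.2173, 0.1162]
ee_rot: [[0.848, -0.53, -0.001], [-0.53, -0.848, 0.0], [-0.001, 0.0, -1.0]]
wrist_force: [0.9, 0.6, -0.3]
gripper_width: 0.514
gripper_force: 0.0
```

Request:
play_rows(commands="0 0 0 0 0 0;0 0 0 0 0 0;0 0 0 0 0 0;0 0 0 0 0 0;0 0 0 0 0 0;0 0 0 0 0 0;0 0 0 0 0 0", grip=5)

```text
time_s: 20.85
tcp_pos: [0.596, -0.2174, 0.1167]
ee_rot: [[0.848, -0.53, -0.0], [-0.53, -0.848, -0.0], [-0.0, 0.0, -1.0]]
wrist_force: [-0.7, -0.2, 1.9]
gripper_width: 0.222
gripper_force: 30.0
```

```bash
cat > arc.py <<'E'
import sys,numpy as np
from station import r
C=np.array([.534,-.179]);R=.0738
n,step=int(sys.argv[1]),float(sys.argv[2])
s=r.sense();p=s["tcp_pos"][:2];q=p-C;a=np.arctan2(q[1],q[0]);t=np.array([q[1],-q[0]])/np.hypot(*q)
print("ang",a.round(4),"rad",np.hypot(*q).round(4),"Ft",(s["wrist_force"][:2]@t).round(2),"Fr",(s["wrist_force"][:2]@q/np.hypot(*q)).round(2),"w",s["gripper_width"]*87,"j",s["joints"].round(0))
a0=float(sys.argv[3]) if len(sys.argv)>3 else a
k=a0-step*np.arange(n+1);X=C+R*np.c_[np.cos(k),np.sin(k)]
D=np.diff(X,axis=0)/.03
print(";".join(f"{x:.3f} {y:.3f} 0 0 0 {-step/.15:.3f}" for x,y in D),"end",k[-1])
E
python3 arc.py 20 0.08 -0.55
```

```text
ang -0.5541 rad 0.0729 Ft 0.54 Fr -0.54 w 19.318161297774584 j [ -5.  26.  -4.   0. -61.  63.]
-0.109 -0.163 0 0 0 -0.533;-0.122 -0.154 0 0 0 -0.533;-0.134 -0.144 0 0 0 -0.533;-0.145 -0.133 0 0 0 -0.533;-0.155 -0.121 0 0 0 -0.533;-0.164 -0.108 0 0 0 -0.533;-0.173 -0.094 0 0 0 -0.533;-0.180 -0.080 0 0 0 -0.533;-0.185 -0.066 0 0 0 -0.533;-0.190 -0.051 0 0 0 -0.533;-0.194 -0.035 0 0 0 -0.533;-0.196 -0.020 0 0 0 -0.533;-0.197 -0.004 0 0 0 -0.533;-0.196 0.012 0 0 0 -0.533;-0.195 0.027 0 0 0 -0.533;-0.192 0.043 0 0 0 -0.533;-0.188 0.058 0 0 0 -0.533;-0.183 0.073 0 0 0 -0.533;-0.176 0.087 0 0 0 -0.533;-0.169 0.101 0 0 0 -0.533 end -2.1500000000000004
```

The grip is good (19.3 mm, 30 N). Cranking the first part in two checked pieces.

Request:
play_rows(commands="-0.11 -0.163 0 0 0 -0.533;-0.122 -0.154 0 0 0 -0.533;-0.134 -0.144 0 0 0 -0.533;-0.145 -0.133 0 0 0 -0.533;-0.155 -0.121 0 0 0 -0.533;-0.164 -0.108 0 0 0 -0.533;-0.173 -0.094 0 0 0 -0.533;-0.18 -0.08 0 0 0 -0.533")

```text
time_s: 21.65
tcp_pos: [0.5632, -0.2455, 0.1168]
ee_rot: [[0.363, -0.932, 0.005], [-0.932, -0.363, 0.002], [0.0, -0.005, -1.0]]
wrist_force: [4.7, 5.7, 0.0]
gripper_width: 0.223
gripper_force: 30.0
```

```bash
python3 arc.py 1 0.08
```

```text
ang -1.1567 rad 0.0726 Ft -6.61 Fr -3.36 w 19.42223142318246 j [ -9.  24.  -7.  -0. -59.  30.]
-0.183 -0.072 0 0 0 -0.533 end -1.2367047618002305
```

Tangential force is 6.6 N, as expected for the free crank. Continuing.

Request:
play_rows(commands="-0.185 -0.066 0 0 0 -0.533;-0.19 -0.051 0 0 0 -0.533;-0.194 -0.035 0 0 0 -0.533;-0.196 -0.02 0 0 0 -0.533;-0.197 -0.004 0 0 0 -0.533;-0.196 0.012 0 0 0 -0.533;-0.195 0.027 0 0 0 -0.533;-0.192 0.043 0 0 0 -0.533;-0.188 0.058 0 0 0 -0.533;-0.183 0.073 0 0 0 -0.533;-0.176 0.087 0 0 0 -0.533;-0.169 0.101 0 0 0 -0.533")

```text
time_s: 22.85
tcp_pos: [0.4962, -0.2407, 0.1168]
ee_rot: [[-0.555, -0.832, 0.007], [-0.832, 0.555, -0.001], [-0.003, -0.006, -1.0]]
wrist_force: [5.7, -0.4, -3.3]
gripper_width: 0.222
gripper_force: 30.0
```

```bash
python3 arc.py 10 0.08 -2.15
```

```text
ang -2.121 rad 0.0724 Ft -5.09 Fr -2.69 w 19.286267740362977 j [ -9.  18. -16.   0. -56. -25.]
-0.160 0.114 0 0 0 -0.533;-0.151 0.127 0 0 0 -0.533;-0.140 0.138 0 0 0 -0.533;-0.128 0.149 0 0 0 -0.533;-0.116 0.159 0 0 0 -0.533;-0.103 0.168 0 0 0 -0.533;-0.089 0.175 0 0 0 -0.533;-0.075 0.182 0 0 0 -0.533;-0.060 0.187 0 0 0 -0.533;-0.045 0.191 0 0 0 -0.533 end -2.95
```

Request:
play_rows(commands="-0.16 0.114 0 0 0 -0.533;-0.151 0.127 0 0 0 -0.533;-0.14 0.138 0 0 0 -0.533;-0.128 0.149 0 0 0 -0.533;-0.116 0.159 0 0 0 -0.533;-0.103 0.168 0 0 0 -0.533;-0.089 0.175 0 0 0 -0.533;-0.075 0.182 0 0 0 -0.533;-0.06 0.187 0 0 0 -0.533;-0.045 0.191 0 0 0 -0.533")

```text
time_s: 23.85
tcp_pos: [0.4627, -0.1939, 0.1168]
ee_rot: [[-0.983, -0.181, 0.004], [-0.181, 0.983, -0.002], [-0.003, -0.003, -1.0]]
wrist_force: [4.3, -6.1, -4.2]
gripper_width: 0.226
gripper_force: 30.0
```

```bash
python3 arc.py 20 0.04 -2.95
```

```text
ang -2.9356 rad 0.0728 Ft -6.86 Fr -2.92 w 19.66121587170478 j [ -4.  14. -22.   0. -54. -76.]
-0.017 0.097 0 0 0 -0.267;-0.013 0.098 0 0 0 -0.267;-0.009 0.098 0 0 0 -0.267;-0.005 0.098 0 0 0 -0.267;-0.001 0.098 0 0 0 -0.267;0.003 0.098 0 0 0 -0.267;0.007 0.098 0 0 0 -0.267;0.011 0.098 0 0 0 -0.267;0.015 0.097 0 0 0 -0.267;0.018 0.097 0 0 0 -0.267;0.022 0.096 0 0 0 -0.267;0.026 0.095 0 0 0 -0.267;0.030 0.094 0 0 0 -0.267;0.034 0.092 0 0 0 -0.267;0.037 0.091 0 0 0 -0.267;0.041 0.090 0 0 0 -0.267;0.044 0.088 0 0 0 -0.267;0.048 0.086 0 0 0 -0.267;0.051 0.084 0 0 0 -0.267;0.055 0.082 0 0 0 -0.267 end -3.75
```

Request:
play_rows(commands="-0.017 0.097 0 0 0 -0.267;-0.013 0.098 0 0 0 -0.267;-0.009 0.098 0 0 0 -0.267;-0.005 0.098 0 0 0 -0.267;-0.001 0.098 0 0 0 -0.267;0.003 0.098 0 0 0 -0.267;0.007 0.098 0 0 0 -0.267;0.011 0.098 0 0 0 -0.267;0.015 0.097 0 0 0 -0.267;0.018 0.097 0 0 0 -0.267")

```text
time_s: 24.85
tcp_pos: [0.462, -0.1649, 0.1167]
ee_rot: [[-0.977, 0.215, 0.002], [0.215, 0.977, -0.002], [-0.002, -0.002, -1.0]]
wrist_force: [1.6, -6.9, -2.5]
gripper_width: 0.223
gripper_force: 30.0
```

```bash
python3 arc.py 1 0.04 -3.35
```

```text
ang 2.9477 rad 0.0733 Ft -6.45 Fr -2.9 w 19.367087274297106 j [  -1.   13.  -24.    0.  -54. -102.]
0.022 0.096 0 0 0 -0.267 end -3.39
```

Request:
play_rows(commands="0.022 0.096 0 0 0 -0.267;0.026 0.095 0 0 0 -0.267;0.03 0.094 0 0 0 -0.267")

```text
time_s: 25.15
tcp_pos: [0.4641, -0.1564, 0.1168]
ee_rot: [[-0.944, 0.33, 0.001], [0.33, 0.944, -0.003], [-0.002, -0.002, -1.0]]
wrist_force: [2.1, -8.0, -1.9]
gripper_width: 0.223
gripper_force: 30.0
```

```bash
python3 arc.py 1 0.04 -3.35
```

```text
ang 2.8291 rad 0.0735 Ft -6.99 Fr -4.46 w 19.367399340912844 j [   1.   13.  -24.    0.  -54. -110.]
0.022 0.096 0 0 0 -0.267 end -3.39
```

Request:
play_rows(commands="0.034 0.092 0 0 0 -0.267;0.037 0.091 0 0 0 -0.267")

```text
time_s: 25.35
tcp_pos: [0.466, -0.151, 0.1167]
ee_rot: [[-0.914, 0.405, 0.0], [0.405, 0.914, -0.003], [-0.001, -0.002, -1.0]]
wrist_force: [1.7, -7.8, -2.3]
gripper_width: 0.224
gripper_force: 30.0
```

```bash
python3 arc.py 1 0.04 -3.55
```

```text
ang 2.7506 rad 0.0736 Ft -6.56 Fr -4.53 w 19.450023133200702 j [   1.   13.  -24.    0.  -54. -115.]
0.041 0.090 0 0 0 -0.267 end -3.59
```

Request:
play_rows(commands="0.041 0.09 0 0 0 -0.267;0.044 0.088 0 0 0 -0.267")

```text
time_s: 25.55
tcp_pos: [0.4683, -0.1457, 0.1167]
ee_rot: [[-0.879, 0.477, -0.0], [0.477, 0.879, -0.003], [-0.001, -0.002, -1.0]]
wrist_force: [0.3, -8.6, -1.6]
gripper_width: 0.223
gripper_force: 30.0
```

```bash
python3 arc.py 1 0.04 -3.55
```

```text
ang 2.6722 rad 0.0737 Ft -7.53 Fr -4.18 w 19.42976221703092 j [   2.   13.  -24.    0.  -54. -120.]
0.041 0.090 0 0 0 -0.267 end -3.59
```

Request:
play_rows(commands="0.048 0.086 0 0 0 -0.267;0.051 0.084 0 0 0 -0.267")

```text
time_s: 25.75
tcp_pos: [0.471, -0.1406, 0.1167]
ee_rot: [[-0.838, 0.546, -0.001], [0.546, 0.838, -0.003], [-0.001, -0.003, -1.0]]
wrist_force: [-0.6, -7.6, -0.5]
gripper_width: 0.228
gripper_force: 30.0
```

```bash
python3 arc.py 8 0.04 -3.75
```

```text
ang 2.5942 rad 0.0738 Ft -6.77 Fr -3.46 w 19.857284429091557 j [   2.   13.  -24.    0.  -54. -126.]
0.058 0.080 0 0 0 -0.267;0.061 0.077 0 0 0 -0.267;0.064 0.075 0 0 0 -0.267;0.067 0.072 0 0 0 -0.267;0.070 0.069 0 0 0 -0.267;0.073 0.067 0 0 0 -0.267;0.075 0.064 0 0 0 -0.267;0.078 0.061 0 0 0 -0.267 end -4.07
```

Request:
play_rows(commands="0.055 0.082 0 0 0 -0.267;0.058 0.08 0 0 0 -0.267")

```text
time_s: 25.95
tcp_pos: [0.474, -0.1358, 0.1167]
ee_rot: [[-0.792, 0.611, -0.002], [0.611, 0.792, -0.003], [-0.0, -0.003, -1.0]]
wrist_force: [-2.2, -9.5, -0.2]
gripper_width: 0.221
gripper_force: 30.0
```

```bash
python3 arc.py 1 0.04
```

```text
ang 2.5184 rad 0.0739 Ft -8.98 Fr -3.74 w 19.2485878629384 j [   3.   13.  -23.    0.  -54. -131.]
0.059 0.079 0 0 0 -0.267 end 2.4784205403623365
```

Request:
play_rows(commands="0.061 0.077 0 0 0 -0.267")

```text
time_s: 26.05
tcp_pos: [0.4753, -0.1339, 0.1167]
ee_rot: [[-0.766, 0.642, -0.003], [0.642, 0.766, -0.003], [-0.0, -0.004, -1.0]]
wrist_force: [-2.6, -10.4, 0.3]
gripper_width: 0.22
gripper_force: 30.0
```

```bash
python3 arc.py 1 0.04
```

```text
ang 2.4867 rad 0.074 Ft -9.87 Fr -4.26 w 19.109167304250356 j [   3.   13.  -23.    0.  -54. -133.]
0.061 0.077 0 0 0 -0.267 end 2.4466663903782218
```

Clamping has begun: Ft is 9.9 N against a 6.8 N baseline, so about 11 N. One more small step, then settle.

Request:
play_rows(commands="0.06 0.07 0 0 0 -0.25;0 0 0 0 0 0;0 0 0 0 0 0")

```text
time_s: 26.35
tcp_pos: [0.4769, -0.1319, 0.1167]
ee_rot: [[-0.743, 0.669, -0.003], [0.669, 0.743, -0.003], [-0.0, -0.004, -1.0]]
wrist_force: [-1.8, -9.8, -0.2]
gripper_width: 0.225
gripper_force: 30.0
```

```bash
python3 - <<'E'
from station import r
import numpy as np
s=r.sense();print(s["time_s"])
E
python3 arc.py 1 0.04
```

```text
26.35
ang 2.4524 rad 0.074 Ft -8.68 Fr -4.83 w 19.55926466657195 j [   4.   13.  -23.    0.  -54. -136.]
0.064 0.075 0 0 0 -0.267 end 2.412361167868058
```

Stationary at about 0.095 rad past onset, so about 19 N. Letting go and lifting straight off.

Request:
play_rows(commands="0 0 0 0 0 0;0 0 0 0 0 0;0 0 0 0 0 0;0 0 0 0 0 0;0 0 0 0 0 0;0 0 0 0 0 0;0 0 0.4 0 0 0;0 0 0.8 0 0 0;0 0 0.8 0 0 0;0 0 0.8 0 0 0;0 0 0.8 0 0 0;0 0 0.6 0 0 0;0 0 0 0 0 0", grip=50)

```text
time_s: 27.65
tcp_pos: [0.4799, -0.1298, 0.2454]
ee_rot: [[-0.743, 0.669, 0.006], [0.669, 0.743, -0.0], [-0.005, 0.004, -1.0]]
wrist_force: [0.9, -0.0, 0.3]
gripper_width: 0.573
gripper_force: 0.0
```

```bash
python3 - <<'E'
from station import r,cams
from h import *
import cv2
s=r.sense();print(s["time_s"],s["tcp_pos"],s["wrist_force"],s["gripper_width"])
for n in ("side","wrist","scene"):
    b,d=cams.capture(n)
    if n=="side": cv2.imwrite("pics/side9.png",b[200:420,220:480].repeat(2,0).repeat(2,1)); 
    B,g,rr=[b[...,k].astype(int) for k in range(3)]
    red=((rr>110)&(g<90)&(B<90)).astype(np.uint8)
    k_,l,st,c=cv2.connectedComponentsWithStats(red)
    for k in range(1,k_):
        v,u=np.nonzero((l==k)&(d>0));P=pts(cams,n,d,np.c_[u,v]);P=P[(P[:,2]>.1)&(P[:,2]<.25)]
        if len(P)<20: continue
        w,V=np.linalg.eigh(np.cov(P.T));print(n,P.mean(0).round(4),V[:,2].round(3),np.percentile(P,[2,98],axis=0).round(3).tolist())
E
```

```text
27.65 [ 0.47989711 -0.12983768  0.24541736] [ 0.92804539 -0.00310305  0.33727633] 0.572860917333355
side [ 0.4721 -0.1392  0.1683] [-0.02 -0.02  1.  ] [[0.467, -0.143, 0.137], [0.48, -0.133, 0.2]]
wrist [ 0.4686 -0.1233  0.1688] [-0.005 -0.006  1.   ] [[0.466, -0.127, 0.136], [0.472, -0.121, 0.196]]
scene [ 0.4839 -0.1255  0.1554] [ 0.063 -0.058  0.996] [[0.48, -0.129, 0.138], [0.487, -0.121, 0.177]]
```

View pics/side9.png

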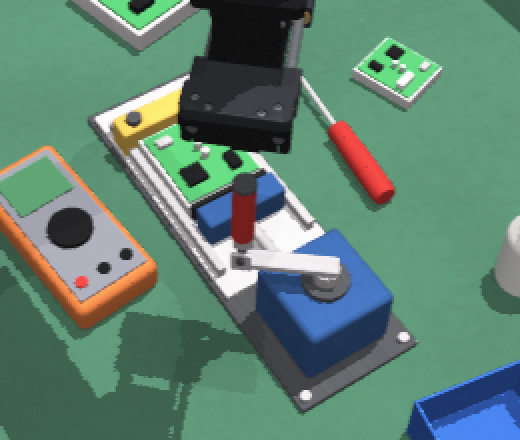

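The handle stands upright, and the jaw holds the module against the yellow stop. The gripper is clear above and the bystanders are in place. Handing in.

```bash
python3 -c "
from station import r
print(r.finish_job())"
```

```text
the job is handed in; nothing more can be done
None
```

Job handed in at 27.7 s: the handle stands upright, the module is clamped against the yellow stop at about 19 N (estimated from the handle force and crank angle, as there was no direct reading), and the robot has let go and is clear; no verdict came back.

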